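# Seat a price holder behind the shelf lip and hold it home

## Task

Gently lift the black price holder straight up out of its slotted beech block, bring it over to the price rail on the front edge of the wooden display riser, and push its foot down behind the metal lip, card facing out to the front, until the orange sprung clip under it is fully down. The holder is brittle, so neither squeeze nor press it hard, and leave the cheeses where they are. Finish while still holding the holder pressed home: the spring would push it up again if you let go.

Things in the scene. Friction and masses are not known exactly. Their poses are not given: they have to be found in the camera images.
- holder: black upright plate 10 mm thick (x), 96 wide (y), 105 high, about 80 g, cream card with green strip on its -x face; origin: centre of underside. The lowest 30 mm is a foot 76 mm wide, its toe tapered. Pinch across the thickness from above, by the top 30 mm. Breaks if a finger squeezes over 30 N or it bears on the riser over 25 N; a 15 N grip carries it and presses the clip down
- card_front (a point): middle of the holder's card face, 5.5 mm in front (-x) of the plate's middle, 56 mm above its underside
- block: slotted beech block, fixed, 50 mm (x) by 116 mm (y) by 32 mm high, origin at the centre of its underside. The holder stands upright in its slot, same yaw, card roughly towards the robot; the slot is 12 mm wide, 84 mm long, its floor 10 mm above the counter: lift the holder at least 25 mm before moving it sideways
- riser: low wooden display riser, fixed, 90 mm deep (x), 220 mm wide (y), its top 45 mm above the counter, origin at the centre of its underside; front edge towards -x, where the aluminium price rail is. Two cheeses stand on it behind the rail, up to 54 mm tall
- rail (a point): middle of the rail's channel, 36 mm above the counter; axes as the riser's (y along the rail). Channel 15 mm wide (x), 88 mm long between grey end cheeks whose tops are level with this point; in front a lip, flaring forward to 43 mm height; behind, the riser's edge, 45 mm. The orange clip's top is 14 mm below this point when up, 24 mm when down: the home height of the holder's underside
- clip (a joint): the orange sprung clip in the rail: 0 when up, 0.010 m when fully pressed down onto its stop. It starts to move at about 2 N and takes about 7 N at the bottom; the holder's own weight does not press it. It springs back when let go
- disc: white bloomy disc cheese, 127 mm across, 41 mm high, on the riser; leave alone
- cube2: yellow tasting cube, 50x52x54 mm, on the riser; leave alone
- tomme: small brown tomme, 87 mm across, 59 mm high, on the counter; leave alone
- brick: crumbly white goat brick, 62 mm, on the counter; leave alone
- cube: yellow tasting cube, 48x50x50 mm, on the counter; leave alone

How it is judged (in metres and radians):
On the way, in this order (a step that is already met when the one before it is completed fails the run):
1. the holder is lifted clear of its block, held in the fingers and upright (z of holder in the frame of block above 0.036 m and contact force between the fingers and holder above 0.5 N and angle between holder's own z axis and vertical below 0.5 rad and contact force between holder and block below 0.05 N), for 0.2 s.
2. the holder's foot is behind the lip and the clip is pressed down (x of holder in the frame of rail between -0.006 and 0.006 m and y of holder in the frame of rail between -0.008 and 0.008 m and z of holder in the frame of rail below -0.019 m and x of card_front in the frame of rail below 0 m and angle between holder's own z axis and vertical below 0.15 rad and value of joint clip above 0.007 m and contact force between holder and riser above 3 N and contact force between the fingers and holder above 0.5 N), for 0.3 s.
At the end, for the whole second after the job is handed in: Holder in the rail behind the lip, card to the front, within 6 mm across and 8 mm along of the middle, upright within 0.15 rad, 19 mm or more below the rail point, clip down over 7 of 10 mm, bearing on the riser with over 3 N, still touched by the fingers, at rest (all of step 2 and linear speed of holder below 0.02 m/s); the arm keeps its last pose, push and grip.
It fails at once if the holder is squeezed by the fingers too hard (more than 30 N a finger) (contact force between the fingers and holder above 60 N).
It fails at once if the holder is pressed against the riser with more than 25 N (contact force between holder and riser above 25 N).
It fails at once if a cheese is moved by more than 20 mm (distance of any of disc, cube2, tomme, brick, cube from where it was at the start of the episode above 0.02 m).
It also fails if it takes over 48 s, if anything falls off the work surface, if the arm or the gripper's body presses on something with over 40 N, if the wrist force passes 120 N, or if a joint passes its speed limit or range.

## Robot

A 6-joint arm with a two-finger parallel gripper is mounted at the origin on the work surface; the furniture and walls round the work are solid. World frame = base frame: x ahead of the robot, y to its left, z up, the work surface at z = 0. Lengths are in mm, angles in degrees, forces in N, time in s.
With the tool pointing down it reaches from about 300 to 850 mm from the base axis. Payload 4.2 kg.
Tool frame: the origin (TCP) lies midway between the tips of the shut fingers; the grasp point (between the pads) lies 19 mm behind it (env.grasp_offset is the distance from the TCP to the grasp point, in mm); z points along the fingers, y is the line along which they close (so a half turn about z gives the same grasp; the last joint's range is limited). The gripper opens to 91 mm and grips with 3 to 60 N. Pads are 32 mm wide; open, the fingers measure 118 mm over their backs; the gripper's body (76 mm by 178 mm) begins 60 mm behind the grasp point.
Start: joints at [-73.625, 18.312, 89.639, -0, 72.044, -1.146], TCP at [173.11, -548.339, 213.976] pointing down, gripper open.
Joint ranges: [-177.97, 177.97], [-48.28, 115.42], [12.27, 149.76], [-77.06, 257.06], [2.81, 150.46], [-146.56, 146.56]. Speed limits (degrees/s): [147.25, 147.25, 180, 180, 180, 180].

## Interface

Orientations are given as [roll, pitch, yaw] about the fixed x, y, z axes, in that order (R = Rz(yaw) Ry(pitch) Rx(roll)).
In Python, from workcell import env, optics gives the robot as it stands. The module is installed in compiled form; this text tells all that it offers.
- The arm moves only by the tool send_rows, never from a script. Its argument "targets" is a list that holds one entry, the list of rows, each a list of 7 numbers: the turn, a rotation vector about the world's x, y, z scaled (see below), then the shift along the world's x, y, z scaled (see below), then the closure, from -1 (fully open) to 1 (shut). In form: [[[rx, ry, rz, x, y, z, gripper], ...]]. A call has 1 to 12 rows; each row shifts and turns the commanded pose from where the row before left it; what a row does not reach is not made up. The controller multiplies each number of a shift by 0.2 m and each number of a turn by pi/2 rad. A row lasts 1/10 s, in which the tool goes at most 50 mm and 8.59 degrees, less where a joint would pass 70% of its speed; a pose out of reach is approached as far as the arm can. A call with a number of a shift or a turn outside -1 to 1 is refused whole. A call with a gripper value outside its range is refused whole. The fingers move at their own pace and stop on an object; "grip_force" is the grip in N (left out, the last holds). Time passes only in rows, so rows that do not move let the fingers close. It gives the time, the measured TCP pose, the force, the opening and the grip force at its end, in the units of the state.
- env.state(): the state, without advancing time (a new reading comes with each control period).
- optics.grab_frame(name): name is "scene" or "top" or "wrist"; returns (picture, depth): 384x512x3 uint8, red, green, blue; 384x512 float32, mm along the optical axis (not along the pixel's ray), 0 where there is no reading.
- optics.camera_info(name): a dict with "camera_matrix" (3x3 intrinsics, pixels), "R" (3x3) and "t" (3): a world point X has camera coordinates R X + t; the wrist camera has in their place "mount" (4x4, takes a point from camera to tool coordinates, whose origin is the TCP and whose axes are the flange's). Camera axes: x right, y down, z forward; pixel columns grow to the right and rows downward; lengths in mm; the calibration is good to about 2 mm. A picture is of the moment at which its call begins: read the wrist's pose just before it. camera_info takes no time and is no camera call.
- env.job_done(): hands the job in; it is judged then, once.
Trained networks look in the newest picture that a camera, given by its name, has taken for a name from the list of things; names that differ only in an ending like _2 or _b are one class to them, and where a whole thing is asked for, a point or a joint stands for the part that bears it (a point fixed in the world has none). Each returns a list of dicts, best first, with "conf" (0 to 1); they miss things now and then, are a little off and sometimes report something else, mostly with a low value. They report only what shows in the picture. A call takes as long as a camera call.
- optics.silhouettes(camera, name): "mask" (384x512 bool, what is visible of it) and "at" ([column, row] in pixels, amid what is visible of it).
- optics.place_of(camera, name): "at" ([column, row] in pixels: a listed point, or the origin of a listed thing).
The state is a dict: "time_s": time; "qpos": joint angles; "qvel": joint speeds; "effort": joint torques, N m; "ee_pos": TCP position; "ee_rot": TCP orientation; "force": force on the tool from outside, world axes, zero at the start; "torque": the same for the moment, N m; "gripper_width": finger opening in mm; "gripper_force": force on a finger pad.
Only numpy, scipy, OpenCV 4.12 (cv2) and the standard library are available. Lean on these libraries where they do the work, as an engineer would, in place of code of your own. Each camera call takes 0.05 s, during which the arm holds its last target. There are 200 camera calls.

## Working session

There is one attempt and no reset: what is moved stays moved. The work goes in short steps, Python scripts to look and compute and a tool call to move; the robot and the scene stay as the last step left them, time stands still between calls to the robot, and variables do not carry over. Pictures are saved under pics/ and viewed, at most 10 in all, crops included, and the job is handed in when it is done.

Besides the shell and the picture viewer there is one more tool, called in YAML: its name, and indented under it one key for each argument. send_rows: Moves the arm, as the interface text tells. Its arguments: {"type":"object","properties":{"targets":{"type":"array"},"grip_force":{"type":"number"}},"required":["targets"]}

```bash
mkdir -p pics
cat > h.py <<'E'
from workcell import env, optics
import numpy as np, cv2
def cam(n):
    c=optics.camera_info(n); return np.array(c["camera_matrix"]),np.array(c["R"]),np.array(c["t"]).ravel()
def cloud(d,n):
    K,R,t=cam(n); v,u=np.indices(d.shape)
    p=np.stack([(u-K[0,2])*d/K[0,0],(v-K[1,2])*d/K[1,1],d],-1)
    return (p-t)@R
def ray(n,uv,z):
    K,R,t=cam(n); r=R.T@np.linalg.inv(K)@np.array([*uv,1.]); c=-R.T@t
    return c+r*(z-c[2])/r[2]
E
python3 - <<'E'
from h import *
s=env.state(); print(s)
ims=[]
for n in("scene","top"):
    p,d=optics.grab_frame(n); cv2.imwrite(f"pics/{n}0.png",p[...,::-1]); np.save(f"{n}0.npy",d)
    C=cloud(d,n)
    for o in("holder","block","riser","rail","card_front","clip","disc","cube2","tomme","brick"):
        try:
            r=optics.place_of(n,o)[:2]; print(n,o,[(np.round(q["at"]),round(q["conf"],2)) for q in r])
        except Exception as e: print(n,o,e)
        try:
            for q in optics.silhouettes(n,o)[:1]:
                m=q["mask"]&(d>0); P=C[m]; print("   mask",m.sum(),q["conf"],np.round(np.percentile(P,[2,50,98],axis=0)).tolist()); np.save(f"m_{n}_{o}.npy",m)
        except Exception as e: print(e)
E
```

```text
{'time_s': 0.0, 'qpos': array([-7.36272278e+01,  1.83512454e+01,  8.97053557e+01, -1.52519705e-03,
        7.20429732e+01, -1.14498789e+00]), 'qvel': array([-0.05328176, -0.0177725 , -0.08739794, -0.04579703, -0.03485558,
        0.06757274]), 'effort': array([ 1.11899302e-03, -4.12452900e+01, -2.31975800e+01,  7.27002276e-02,
        4.54129104e-02, -1.38528603e-04]), 'ee_pos': array([ 172.93830665, -547.86001655,  213.13135602]), 'ee_rot': array([-1.79900417e+02, -5.39948204e-04,  1.75182311e+01]), 'force': array([0.21005709, 0.80737983, 0.0124878 ]), 'torque': array([0.05884922, 0.00304382, 0.02034794]), 'gripper_force': 0.0, 'gripper_width': 91.13668670940488}
scene holder [(array([359., 200.]), 0.84), (array([311., 228.]), 0.47)]
   mask 360 0.71 [[397.0, -410.0, 2.0], [405.0, -177.0, 84.0], [512.0, -162.0, 117.0]]
scene block []
   mask 567 0.83 [[376.0, -254.0, 2.0], [401.0, -162.0, 31.0], [442.0, -148.0, 35.0]]
scene riser [(array([220., 229.]), 0.86), (array([366., 178.]), 0.18)]
   mask 2697 0.75 [[530.0, -16.0, 4.0], [558.0, 121.0, 38.0], [628.0, 195.0, 47.0]]
scene rail [
[... 1519 characters left out ...]
5.0, 118.0]]
top clip it knows: block, brick, card_front, cube, disc, holder, rail, riser, tomme
   mask 112 0.42 [[541.0, 44.0, 17.0], [546.0, 76.0, 22.0], [552.0, 114.0, 27.0]]
top disc [(array([228., 174.]), 0.89)]
   mask 1891 0.85 [[566.0, -12.0, 67.0], [619.0, 43.0, 83.0], [676.0, 101.0, 88.0]]
top cube2 [(array([264., 245.]), 0.74), (array([181., 183.]), 0.61)]
   mask 525 0.96 [[580.0, 131.0, 49.0], [603.0, 156.0, 98.0], [632.0, 185.0, 103.0]]
top tomme [(array([152., 256.]), 0.87), (array([229., 176.]), 0.26)]
   mask 949 0.8 [[375.0, 203.0, 1.0], [415.0, 238.0, 56.0], [455.0, 276.0, 61.0]]
top brick []
   mask 512 0.98 [[406.0, 24.0, 54.0], [434.0, 53.0, 60.0], [463.0, 78.0, 65.0]]
```

View pics/scene0.png

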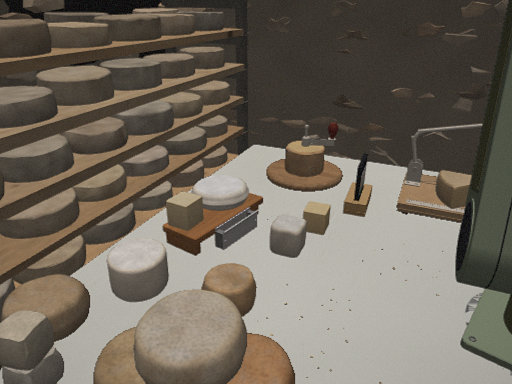

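View pics/top0.png

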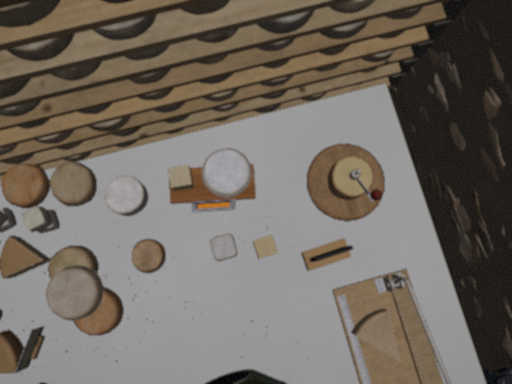

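Run:
```python
from h import *
d=np.load("top0.npy"); C=cloud(d,"top")
def rect(P,l):
    r=cv2.minAreaRect(P[:,:2].astype(np.float32)); print(l,len(P),np.round(r[0],1),np.round(r[1],1),round(r[2],1),"z",np.round(np.median(P[:,2]),1))
m=np.load("m_top_block.npy"); P=C[m]; rect(P[(P[:,2]>28)&(P[:,2]<38)],"block")
for n in("holder","card_front"):
    P=C[np.load(f"m_top_{n}.npy")]; P=P[(P[:,2]>105)]; rect(P,n)
P=C[np.load("m_top_riser.npy")]; Q=P[(P[:,2]>41)&(P[:,2]<49)]; rect(Q,"riser")
box=(C[...,0]>500)&(C[...,0]<700)&(C[...,1]>-60)&(C[...,1]<220)
P=C[np.load("m_top_clip.npy")]; rect(P,"clip")
P=C[np.load("m_top_disc.npy")]; rect(P[P[:,2]>80],"disc")
print(ray("top",(216,203),36),ray("scene",(239,221),36),ray("top",(323,255),10),ray("scene",(359,200),10),ray("scene",(364,175),66))
i=optics.camera_info("wrist"); print(i)
```

```text
block 618 [ 416.1 -211.2] [ 49.5 116.4] 18.3 z 32.1
holder 144 [ 416.2 -209.2] [ 9.4 91.5] 17.8 z 114.8
card_front 169 [ 416.7 -211.1] [ 9.5 95.5] 17.8 z 114.8
riser 1131 [585.3  81.1] [113.3 218.6] 1.7 z 44.9
clip 112 [545.4  78.3] [11.5 73.3] 2.9 z 22.4
disc 1474 [622.5  44.5] [110.3 111.9] 75.9 z 84.1
[549.66685355  72.43434193  36.        ] [541.06200773  76.4066595   36.        ] [ 415.44928109 -205.81336594   10.        ] [ 415.68808417 -218.20315366   10.        ] [ 421.50769711 -242.35926035   66.        ]
{'camera_matrix': array([[298.84337637,   0.        , 255.22120547],
       [  0.        , 298.84337637, 191.55176371],
       [  0.        ,   0.        ,   1.        ]]), 'mount': array([[-7.27528698e-04, -9.67653881e-01, -2.52280474e-01,
         7.12265990e+01],
       [ 9.99998021e-01, -2.36916408e-04, -1.97508023e-03,
        -1.20738824e+00],
       [ 1.85142467e-03, -2.52281412e-01,  9.67652139e-01,
        -1.71657632e+02],
       [ 0.00000000e+00,  0.00000000e+00,  0.00000000e+00,
         1.00000000e+00]])}
```

Run:
```python
from h import *
for n in("top","scene"):
    d=np.load(n+"0.npy"); C=cloud(d,n)
    m=(d>0)&(C[...,2]>100)&(C[...,0]>100)&(C[...,0]<700)&(abs(C[...,1])<700); P=C[m]
    k=np.floor(P[:,:2]/60)*60
    for c in np.unique(k,axis=0): 
        q=P[(k==c).all(1),2]; print(n,c,len(q),q.max().round(),end="; ")
```

```text
top [ 120. -540.] 67 336.0; top [ 120. -480.] 100 339.0; top [ 120. -420.] 78 215.0; top [ 120. -120.] 18 301.0; top [120. -60.] 323 284.0; top [120.   0.] 268 219.0; top [120.  60.] 38 148.0; top [ 180. -540.] 66 334.0; top [ 180. -480.] 159 338.0; top [ 180. -420.] 148 207.0; top [ 240. -420.] 141 194.0; top [240. 300.] 71 133.0; top [240. 360.] 350 135.0; top [240. 420.] 61 133.0; top [ 300. -420.] 160 179.0; top [300. 300.] 390 136.0; top [300. 360.] 710 136.0; top [300. 420.] 346 135.0; top [ 360. -420.] 9 147.0; top [ 360. -360.] 1 142.0; top [ 360. -240.] 80 122.0; top [ 360. -180.] 31 118.0; top [360. 300.] 73 133.0; top [360. 360.] 344 137.0; top [360. 420.] 65 133.0; top [ 420. -300.] 31 119.0; top [ 420. -240.] 34 117.0; top [480. 420.] 3 102.0; top [480. 480.] 200 106.0; top [ 540. -360.] 119 159.0; top [ 540. -300.] 48 149.0; top [540. 120.] 43 103.0; top [ 600. -300.] 79 149.0; top [600. 120.] 80 104.0; top [600. 180.] 6 101.0; scene [60.  0.] 237 312.0; scene [60. 60.] 2272 278.0; scene [ 120. -120.] 237 448.0; scene [120. -60.] 1050 442.0; scene [120.   0.] 2494 407.0
[... 212 characters left out ...]
cene [ 300. -420.] 162 177.0; scene [ 300. -360.] 35 163.0; scene [300. 300.] 319 134.0; scene [300. 360.] 2096 134.0; scene [300. 420.] 2359 133.0; scene [ 360. -420.] 5 146.0; scene [ 360. -360.] 4 145.0; scene [ 360. -240.] 42 117.0; scene [ 360. -180.] 48 117.0; scene [360. 300.] 1 131.0; scene [360. 360.] 490 134.0; scene [360. 420.] 200 131.0; scene [ 420. -300.] 12 117.0; scene [ 420. -240.] 15 118.0; scene [420. 480.] 14 102.0; scene [ 480. -360.] 2 148.0; scene [480. 480.] 846 103.0; scene [ 540. -360.] 124 157.0; scene [ 540. -300.] 118 152.0; scene [540. 120.] 45 102.0; scene [540. 180.] 7 101.0; scene [ 600. -300.] 80 148.0; scene [600. 120.] 73 102.0; scene [600. 180.] 14 101.0;
```

send_rows:
  targets:
    - [[0,0,0.0914,0,0,0.1,-1],[0,0,0.0914,0.1,0.14,0.1,-1],[0,0,0.0914,0.1,0.14,0,-1],[0,0,0.0914,0.1,0.14,0,-1],[0,0,0.0914,0.1,0.14,0,-1],[0,0,0.0914,0.1,0.14,0,-1]]

```text
time_s: 2.6
ee_pos: [273.7, -407.2, 254.1]
ee_rot: [180.0, 0.0, 67.2]
force: [0.4, -0.1, 0.3]
gripper_width: 91.5
gripper_force: 0.0
```

send_rows:
  targets:
    - [[0,0,0.0914,0.1,0.14,0,-1],[0,0,0.0914,0.1,0.14,0,-1],[0,0,0.0914,0.1,0.14,0,-1],[0,0,0.0914,0.1,0.14,0,-1],[0,0,0.0914,0.1,0.14,0,-1],[0,0,0,0.21,0.28,0,-1],[0,0,0,0,0,0,-1],[0,0,0,0,0,0,-1]]

```text
time_s: 3.4
ee_pos: [403.5, -227.7, 254.0]
ee_rot: [-180.0, 0.0, 108.2]
force: [-0.8, -0.8, -0.0]
gripper_width: 90.9
gripper_force: 0.0
```

```bash
cat >> h.py <<'E'
from scipy.spatial.transform import Rotation as Ro
def wgrab():
    s=env.state(); p,d=optics.grab_frame("wrist"); i=optics.camera_info("wrist"); K=np.array(i["camera_matrix"])
    T=np.eye(4); T[:3,:3]=Ro.from_euler("xyz",s["ee_rot"],degrees=True).as_matrix(); T[:3,3]=s["ee_pos"]
    T=T@np.array(i["mount"]); v,u=np.indices(d.shape)
    P=np.stack([(u-K[0,2])*d/K[0,0],(v-K[1,2])*d/K[1,1],d],-1)@T[:3,:3].T+T[:3,3]
    return s,p,d,P
def rect(P,l):
    if len(P)<5: print(l,"none"); return
    r=cv2.minAreaRect(P[:,:2].astype(np.float32)); print(l,len(P),np.round(r[0],1),np.round(r[1],1),round(r[2],1),"z",np.round(np.median(P[:,2]),1))
E
python3 - <<'E'
from h import *
s,p,d,P=wgrab(); print(s["ee_pos"],s["ee_rot"],s["force"]); cv2.imwrite("pics/w1.png",p[...,::-1])
for n in("holder","block"):
    for q in optics.silhouettes("wrist",n)[:1]:
        X=P[q["mask"]&(d>0)]; print(n,q["conf"],np.percentile(X,[2,50,98],axis=0).round())
X=P[(d>0)&(abs(P[...,0]-416)<60)&(abs(P[...,1]+211)<75)]
for l,a,b in(("plate",108,124),("platelow",60,108),("block",29,36)): rect(X[(X[:,2]>a)&(X[:,2]<b)],l)
E
```

```text
[ 403.454507   -227.65721003  254.00539641] [-1.79979464e+02  2.27138720e-02  1.08168486e+02] [-0.81388619 -0.79469637 -0.04567066]
holder 0.75 [[ 400. -250.   49.]
 [ 415. -204.  115.]
 [ 432. -164.  117.]]
block 0.6 [[ 382. -266.    1.]
 [ 413. -203.   33.]
 [ 453. -152.   58.]]
plate 869 [ 417.6 -208.5] [10.2 95.5] 17.8 z 115.6
platelow 174 [ 412.3 -208.6] [ 7.4 93.6] 13.3 z 91.6
block 2304 [ 417.8 -208.7] [ 49.8 115.1] 17.9 z 32.6
```

View pics/w1.png

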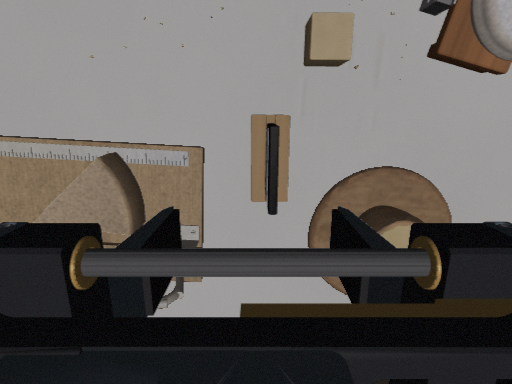

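send_rows:
  targets:
    - [[0,0,0,0.07,0.096,0,-1],[0,0,0,0,0,-0.2,-1],[0,0,0,0,0,-0.2,-1],[0,0,0,0,0,-0.15,-1],[0,0,0,0,0,0,-1],[0,0,0,0,0,0,-1]]

```text
time_s: 4.15
ee_pos: [417.0, -210.2, 144.5]
ee_rot: [180.0, 0.0, 107.9]
force: [-0.0, -0.2, -0.1]
gripper_width: 91.1
gripper_force: 0.0
```

Run:
```python
from h import *
s,p,d,P=wgrab(); print(s["ee_pos"],s["ee_rot"],s["force"])
X=P[(d>0)&(abs(P[...,0]-416)<60)&(abs(P[...,1]+211)<75)]
for l,a,b in(("plate",108,124),("block",29,36)): rect(X[(X[:,2]>a)&(X[:,2]<b)],l)
```

```text
[ 417.00919077 -210.24680115  144.51504008] [1.79992358e+02 1.01361741e-02 1.07896764e+02] [-0.04611537 -0.1852444  -0.06558853]
plate 1401 [ 417.6 -208.7] [ 9.7 96. ] 18.3 z 115.6
block 4322 [ 417.7 -208.9] [ 50.1 115.6] 17.8 z 32.6
```

send_rows:
  targets:
    - [[0,0,0,0.003,0.0075,-0.15,-1],[0,0,0,0,0,-0.1225,-1],[0,0,0,0,0,0,-1],[0,0,0,0,0,0,0.4],[0,0,0,0,0,0,0.6],[0,0,0,0,0,0,0.8],[0,0,0,0,0,0,1],[0,0,0,0,0,0,1],[0,0,0,0,0,0,1],[0,0,0,0,0,0,1]]
  grip_force: 15

```text
time_s: 5.2
ee_pos: [417.7, -207.6, 89.5]
ee_rot: [180.0, 0.0, 108.0]
force: [-0.6, -0.1, 1.3]
gripper_width: 38.1
gripper_force: 0.0
```

send_rows:
  targets:
    - [[0,0,0,0,0,0,1],[0,0,0,0,0,0,1],[0,0,0,0,0,0,1],[0,0,0,0,0,0,1],[0,0,0,0,0,0,1],[0,0,0,0,0,0,1]]

```text
time_s: 5.8
ee_pos: [417.7, -207.6, 89.5]
ee_rot: [180.0, -0.0, 108.0]
force: [0.1, 0.2, -0.2]
gripper_width: 10.0
gripper_force: 15.0
```

Gripped. Lift straight, slowly at first.

send_rows:
  targets:
    - [[0,0,0,0,0,0.025,1],[0,0,0,0,0,0.05,1],[0,0,0,0,0,0.05,1],[0,0,0,0,0,0.05,1],[0,0,0,0,0,0.1,1],[0,0,0,0,0,0.1,1],[0,0,0,0,0,0.1,1],[0,0,0,0,0,0,1],[0,0,0,0,0,0,1],[0,0,0,0,0,0,1]]

```text
time_s: 6.8
ee_pos: [417.0, -207.3, 183.6]
ee_rot: [-179.9, -0.1, 108.0]
force: [-0.8, -0.1, -0.0]
gripper_width: 9.9
gripper_force: 15.0
```

Run:
```python
from h import *
s,p,d,P=wgrab(); print(s["ee_pos"],s["ee_rot"],s["force"],s["gripper_width"])
K,R,t=cam("top")
pt,dt=optics.grab_frame("top"); ps,ds=optics.grab_frame("scene")
def crop(im,n,z):
    K,R,t=cam(n); c=K@(R@np.array([417,-208,z])+t); u,v=(c[:2]/c[2]).astype(int)
    return cv2.resize(im[max(v-60,0):v+60,max(u-60,0):u+60],(400,400),interpolation=cv2.INTER_CUBIC)
cv2.imwrite("pics/lift.png",np.hstack([crop(pt,"top",100),crop(ps,"scene",100)])[...,::-1])
X=cloud(ds,"scene")[optics.silhouettes("scene","holder")[0]["mask"]&(ds>0)]; print(np.percentile(X,[2,50,98],axis=0).round())
```

```text
[ 416.98705982 -207.25204486  183.57713529] [-1.79925655e+02 -8.14039186e-02  1.08006525e+02] [-0.75525929 -0.10380642 -0.04412192] 9.903380907661278
[[ 398. -240.  113.]
 [ 403. -171.  165.]
 [ 421. -162.  211.]]
```

View pics/lift.png

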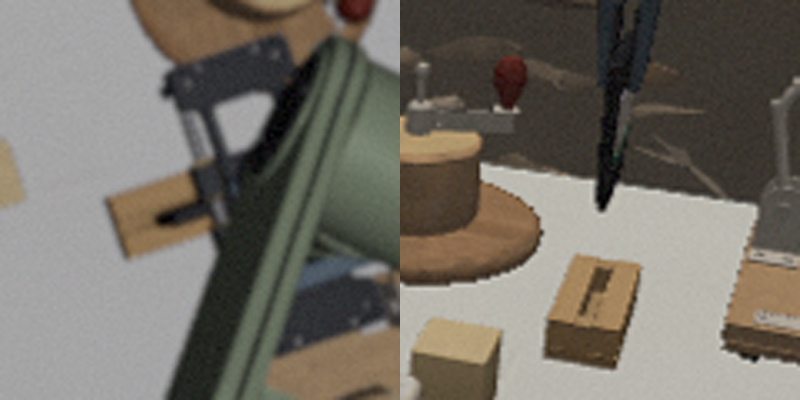

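send_rows:
  targets:
    - [[0,0,-0.0287,0.05,0.07,0.03,1],[0,0,-0.0287,0.1,0.13,0.05,1],[0,0,-0.0287,0.1,0.13,0,1],[0,0,-0.0287,0.1,0.13,0,1],[0,0,-0.0287,0.1,0.13,0,1],[0,0,-0.0287,0.1,0.13,0,1],[0,0,0,0.095,0.115,0,1],[0,0,0,0,0,0,1],[0,0,0,0,0,0,1],[0,0,0,0,0,0,1]]

```text
time_s: 8.0
ee_pos: [546.0, -41.3, 200.1]
ee_rot: [-179.9, 0.0, 92.5]
force: [-0.0, -0.4, -2.0]
gripper_width: 9.8
gripper_force: 15.0
```

Run:
```python
from h import *
s,p,d,P=wgrab(); print(s["ee_pos"],s["ee_rot"],s["force"],s["gripper_width"]); cv2.imwrite("pics/w2.png",p[...,::-1]); np.savez("w2.npz",p=p,d=d,P=P)
print([(q["at"],q["conf"]) for q in optics.place_of("wrist","rail")])
for q in optics.silhouettes("wrist","rail")[:1]:
    X=P[q["mask"]&(d>0)]; print(q["conf"],np.percentile(X,[2,50,98],axis=0).round())
X=P[(d>0)&(P[...,0]>515)&(P[...,0]<575)&(P[...,1]>10)&(P[...,1]<150)]
hsv=cv2.cvtColor(p,cv2.COLOR_RGB2HSV); m=(hsv[...,0]<18)&(hsv[...,1]>180)&(hsv[...,2]>90)&(d>0)&(P[...,2]<32)&(P[...,2]>8)
rect(P[m],"orange")
# cross profile
for y0 in(50,65,80,95,110):
    Q=X[abs(X[:,1]-y0)<3]; print(y0,[(a,Q[abs(Q[:,0]-a)<1.01][:,2].mean().round(1)) for a in range(524,566,2) if (abs(Q[:,0]-a)<1.01).any()])
```

```text
[545.95581213 -41.26564972 200.09552562] [-1.79929937e+02  1.32106880e-02  9.24777514e+01] [-0.01363188 -0.42172723 -2.03471855] 9.785574202889473
[([260.4, 65.2], 0.61)]
0.96 [[531. -21.   4.]
 [564. 104.  45.]
 [637. 138.  48.]]
orange 35 [541.8  81.6] [ 7.8 83. ] 8.7 z 22.8
50 [(524, np.float64(0.8)), (526, np.float64(0.5)), (528, np.float64(1.2)), (530, np.float64(1.0)), (532, np.float64(42.5)), (534, np.float64(43.5)), (536, np.float64(42.9)), (538, np.float64(39.9)), (540, np.float64(37.3)), (542, np.float64(14.0)), (544, np.float64(23.0)), (546, np.float64(22.1)), (548, np.float64(22.7)), (550, np.float64(22.8)), (552, np.float64(22.7)), (554, np.float64(22.8)), (556, np.float64(26.8)), (558, np.float64(43.5)), (560, np.float64(51.9)), (562, np.float64(61.3)), (564, np.float64(71.4))]
65 [(524, np.float64(1.3)), (526, np.float64(0.8)), (528, np.float64(0.8)), (530, np.float64(1.1)), (532, np.float64(43.3)), (534, np.float64(43.7)), (536, np.float64(41.4)), (538, np.float64(38.4)), (540, np.float64(21.2)), (542, np.float64(22.9)), (544, np.float64(22.5)), (546, np.float64(22.7)
[... 1106 characters left out ...]
552, np.float64(23.0)), (554, np.float64(35.6)), (556, np.float64(44.6)), (558, np.float64(45.8)), (560, np.float64(45.7)), (562, np.float64(45.8)), (564, np.float64(46.2))]
110 [(524, np.float64(0.7)), (526, np.float64(1.2)), (528, np.float64(1.5)), (530, np.float64(43.8)), (532, np.float64(42.5)), (534, np.float64(39.8)), (536, np.float64(37.3)), (538, np.float64(12.6)), (540, np.float64(23.0)), (542, np.float64(23.0)), (544, np.float64(23.2)), (546, np.float64(23.0)), (548, np.float64(23.5)), (550, np.float64(22.7)), (552, np.float64(30.3)), (554, np.float64(43.8)), (556, np.float64(45.9)), (558, np.float64(46.3)), (560, np.float64(46.1)), (562, np.float64(46.4)), (564, np.float64(46.2))]
```

View pics/w2.png

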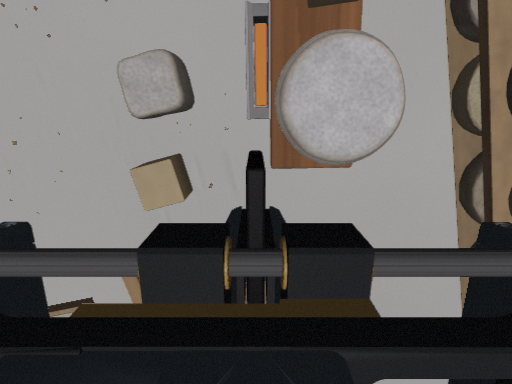

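```bash
cat > rail.py <<'E'
from h import *
def rail(p,d,P):
    hsv=cv2.cvtColor(p,cv2.COLOR_RGB2HSV)
    F=P.reshape(-1,3)[d.ravel()>0]; F=F[(F[:,0]>515)&(F[:,0]<580)&(F[:,1]>10)&(F[:,1]<150)]
    psi=0
    fl,fr,ys=[],[],[]
    for y in np.arange(40,118,2.):
        Q=F[abs(F[:,1]-y)<1.5]
        cl=Q[(Q[:,2]>18)&(Q[:,2]<27)]
        fr_=Q[(Q[:,2]>36)&(Q[:,0]<545)]; bk=Q[(Q[:,2]>42)&(Q[:,0]>548)]
        if len(cl)>5 and len(fr_) and len(bk): fl.append(fr_[:,0].max()); fr.append(bk[:,0].min()); ys.append(y)
    ys=np.array(ys); 
    for l,a in(("front",fl),("back",fr)):
        k=np.polyfit(ys,a,1); r=np.abs(np.polyval(k,ys)-a); k=np.polyfit(ys[r<1.5],np.array(a)[r<1.5],1)
        print(l,len(ys),"x@79",np.polyval(k,79).round(2),"yaw",-np.degrees(np.arctan(k[0])).round(2))
    # lip front and riser edge outer line
    o=[(y,F[(abs(F[:,1]-y)<1.5)&(F[:,2]>38)][:,0].min()) for y in np.arange(42,116,2.)]
    k=np.polyfit(*np.array(o).T,1); print("lip outer x@79",np.polyval(k,79).round(2),"yaw",-np.degrees(np.arctan(k[0])).round(2))
    Q=F[abs(F[:,0]-546-(79-F[:,1])*.05)<4]
    print([(int(y),Q[abs(Q[:,1]-y)<1][:,2].mean().round()) for y in np.arange(22,140,2) if (abs(Q[:,1]-y)<1).any()])
E
python3 - <<'E'
from rail import *
z=np.load("w2.npz"); P,d=z["P"],z["d"]; rail(z["p"],d,P)
H=P[(d>0)&(P[...,1]>-95)&(P[...,1]<12)&(P[...,2]>195)&(P[...,2]<235)&(abs(P[...,0]-546)<9)]; rect(H,"held")
H=P[(d>0)&(P[...,1]>-95)&(P[...,1]<12)&(P[...,2]>100)&(P[...,2]<240)&(abs(P[...,0]-546)<14)&(P[...,1]>-20)]; print(np.percentile(H,[1,50,99],axis=0).round(1)) if len(H) else 0
E
```

```text
front 39 x@79 538.51 yaw 3.42
back 39 x@79 554.53 yaw 3.11
lip outer x@79 531.35 yaw 3.3
[(22, np.float64(2.0)), (24, np.float64(0.0)), (26, np.float64(12.0)), (28, np.float64(37.0)), (30, np.float64(37.0)), (32, np.float64(37.0)), (34, np.float64(37.0)), (36, np.float64(37.0)), (38, np.float64(37.0)), (40, np.float64(9.0)), (42, np.float64(23.0)), (44, np.float64(23.0)), (46, np.float64(23.0)), (48, np.float64(23.0)), (50, np.float64(22.0)), (52, np.float64(23.0)), (54, np.float64(23.0)), (56, np.float64(23.0)), (58, np.float64(23.0)), (60, np.float64(23.0)), (62, np.float64(23.0)), (64, np.float64(23.0)), (66, np.float64(23.0)), (68, np.float64(23.0)), (70, np.float64(23.0)), (72, np.float64(23.0)), (74, np.float64(23.0)), (76, np.float64(23.0)), (78, np.float64(23.0)), (80, np.float64(23.0)), (82, np.float64(23.0)), (84, np.float64(23.0)), (86, np.float64(23.0)), (88, np.float64(23.0)), (90, np.float64(23.0)), (92, np.float64(23.0)), (94, np.float64(23.0)), (96, np.float64(23.0)), (98, np.float64(23.0)), (100, np.float64(23.0)), (102, np.float64(23.0)), (104, np.float64(23.0)), (106, np.float64(23.0)), (108, np.float64(23.0)), (110, np.float64(23.0)), (112, np.float64(23.0)), (114, np.float64(23.0)), (116, np.float64(23.0)), (118, np.float64(23.0)), (120, np.float64(23.0)), (122, np.float64(23.0)), (124, np.float64(23.0)), (126, np.float64(27.0)), (128, np.float64(36.0)), (130, np.float64(37.0)), (132, np.float64(37.0)), (134, np.float64(37.0)), (136, np.float64(37.0)), (138, np.float64(37.0))]
held 2516 [545.4 -32.8] [77.2 17.8] 86.5 z 226.1
[[539.4 -19.7 160.1]
 [544.3  -3.7 225.9]
 [549.6   5.6 227.7]]
```

send_rows:
  targets:
    - [[0,0,0.009,0.0015,0.075,0,1],[0,0,0,0,0.15,0,1],[0,0,0,0,0.15,0,1],[0,0,0,0,0.15,0,1],[0,0,0,0,0.1,0,1],[0,0,0,0,0,-0.1,1],[0,0,0,0,0,-0.125,1],[0,0,0,0,0,-0.1,1],[0,0,0,0,0,0,1],[0,0,0,0,0,0,1],[0,0,0,0,0,0,1]]

```text
time_s: 9.25
ee_pos: [547.9, 84.7, 136.9]
ee_rot: [179.8, -0.0, 93.3]
force: [0.2, -0.3, -1.6]
gripper_width: 10.0
gripper_force: 15.0
```

Run:
```python
from rail import *
s,p,d,P=wgrab(); print(s["ee_pos"],s["ee_rot"],s["force"],s["gripper_width"]); cv2.imwrite("pics/w3.png",p[...,::-1])
X=P[(d>0)]
X=X[(X[:,1]>124)&(X[:,1]<150)&(abs(X[:,0]-546)<20)]; 
for a,b in((148,170),(100,148),(40,50),(33,40)): 
    Q=X[(X[:,2]>a)&(X[:,2]<b)]; print(a,len(Q),np.percentile(Q,[1,50,99],axis=0).round(1).tolist() if len(Q) else 0)
ps,ds=optics.grab_frame("scene"); c=ps[160:280,170:330]; cv2.imwrite("pics/s3.png",cv2.resize(c,(800,600),interpolation=cv2.INTER_CUBIC)[...,::-1])
X=cloud(ds,"scene")[optics.silhouettes("scene","holder")[0]["mask"]&(ds>0)]; print(np.percentile(X,[2,50,98],axis=0).round())
```

```text
[547.91997849  84.67360666 136.86759113] [ 1.79844449e+02 -1.94786568e-02  9.33200919e+01] [ 0.19291963 -0.33017082 -1.55435156] 10.039908991410902
148 372 [[540.6, 124.1, 148.4], [545.4, 128.7, 162.6], [550.2, 131.5, 164.3]]
100 170 [[540.3, 128.7, 100.7], [545.0, 131.3, 127.6], [550.2, 131.7, 147.0]]
40 603 [[528.4, 124.4, 40.5], [557.4, 135.7, 45.5], [565.8, 149.7, 47.3]]
33 281 [[532.5, 124.9, 33.5], [541.5, 132.5, 36.9], [550.8, 138.6, 39.8]]
[[539.  36.  46.]
 [542.  96. 111.]
 [561. 131. 163.]]
```

View pics/s3.png

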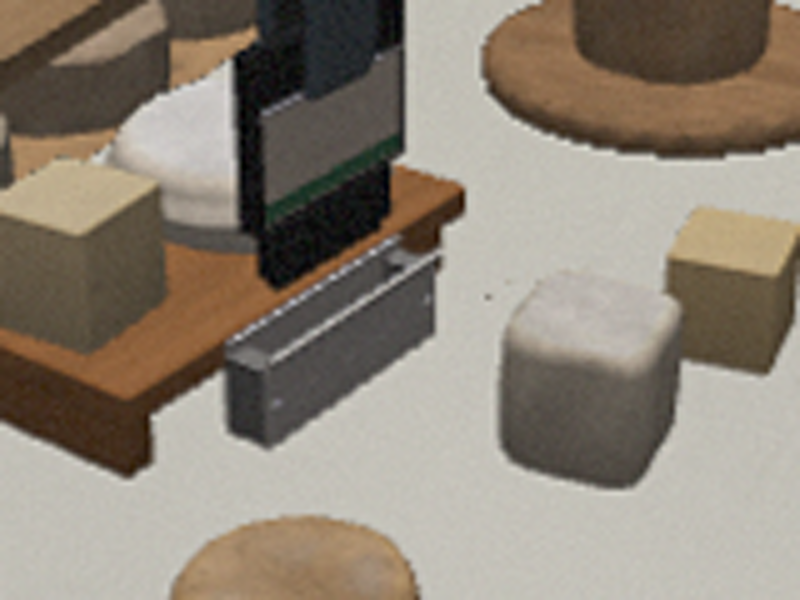

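View pics/w3.png

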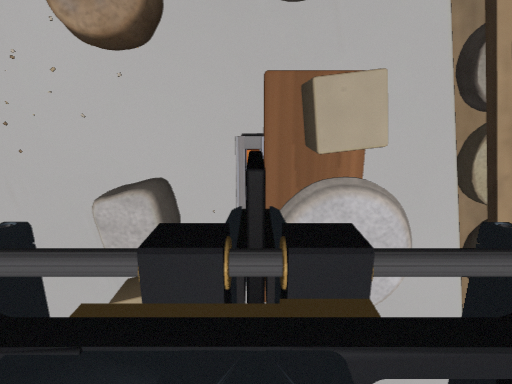

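send_rows:
  targets:
    - [[0,0,0,-0.007,-0.003,-0.02,1],[0,0,0,0,0,-0.03,1],[0,0,0,0,0,-0.03,1],[0,0,0,0,0,-0.03,1],[0,0,0,0,0,-0.02,1],[0,0,0,0,0,-0.02,1],[0,0,0,0,0,0,1],[0,0,0,0,0,0,1]]

```text
time_s: 10.2
ee_pos: [545.7, 83.8, 105.5]
ee_rot: [180.0, -0.0, 93.3]
force: [0.2, 0.2, -1.2]
gripper_width: 9.7
gripper_force: 15.0
```

send_rows:
  targets:
    - [[0,0,0,0.003,0,-0.01,1],[0,0,0,0,0,-0.01,1],[0,0,0,0,0,-0.01,1],[0,0,0,0,0,-0.005,1],[0,0,0,0,0,0,1],[0,0,0,0,0,0,1]]

```text
time_s: 10.8
ee_pos: [546.5, 83.8, 98.8]
ee_rot: [179.9, -0.0, 93.3]
force: [0.4, 0.3, 2.3]
gripper_width: 10.1
gripper_force: 15.0
```

send_rows:
  targets:
    - [[0,0,0,0,0,-0.007,1],[0,0,0,0,0,-0.007,1],[0,0,0,0,0,-0.007,1],[0,0,0,0,0,0,1],[0,0,0,0,0,0,1]]

```text
time_s: 11.3
ee_pos: [546.5, 83.8, 94.5]
ee_rot: [180.0, -0.0, 93.3]
force: [0.5, 0.5, 5.2]
gripper_width: 10.2
gripper_force: 15.0
```

send_rows:
  targets:
    - [[0,0,0,0,0,-0.005,1],[0,0,0,0,0,-0.005,1],[0,0,0,0,0,0,1],[0,0,0,0,0,0,1]]

```text
time_s: 11.7
ee_pos: [546.5, 83.8, 92.4]
ee_rot: [180.0, -0.0, 93.3]
force: [0.7, 0.4, 5.1]
gripper_width: 10.3
gripper_force: 15.0
```

send_rows:
  targets:
    - [[0,0,0,0,0,-0.004,1],[0,0,0,0,0,0,1],[0,0,0,0,0,0,1]]

```text
time_s: 12.0
ee_pos: [546.5, 83.8, 91.7]
ee_rot: [180.0, -0.0, 93.3]
force: [0.4, 0.9, 5.5]
gripper_width: 9.7
gripper_force: 15.0
```

Run:
```python
from rail import *
for k in range(4):
    s,p,d,P=wgrab(); print(s["ee_pos"].round(2),s["force"].round(2),s["gripper_width"].round(2))
X=P[(d>0)]; X=X[(X[:,1]>105)&(X[:,1]<136)&(abs(X[:,0]-545)<20)]
for a,b in((112,128),): 
    Q=X[(X[:,2]>a)&(X[:,2]<b)]; print(a,len(Q),np.percentile(Q,[1,50,99],axis=0).round(1).tolist()); print(np.histogram(Q[:,2],bins=range(112,126)))
C=X[(X[:,2]>34)&(X[:,2]<48)]
for x in(528,532,536,556,560): print(x,C[(abs(C[:,0]-x)<1.5)][:,2].mean())
```

```text
Traceback (most recent call last):
AttributeError: 'float' object has no attribute 'round'
```

Run:
```python
from rail import *
for k in range(4):
    s,p,d,P=wgrab(); print(s["ee_pos"].round(2),s["force"].round(2),s["gripper_width"])
X=P[(d>0)]; X=X[(X[:,1]>105)&(X[:,1]<136)&(abs(X[:,0]-545)<20)]
Q=X[(X[:,2]>108)&(X[:,2]<130)&(abs(X[:,0]-545)<4)]; print(len(Q),np.histogram(Q[:,2],bins=range(108,130))); print(np.percentile(Q,[1,50,99],axis=0).round(1).tolist())
```

```text
[546.48  83.79  91.76] [0.27 0.84 5.7 ] 10.210271027559228
[546.47  83.81  91.77] [0.53 0.68 5.78] 9.88084005073818
[546.49  83.78  91.79] [-0.48  0.23  6.4 ] 9.9638731493997
[546.47  83.79  91.74] [-0.3  -0.05  5.73] 9.781675074039088
816 (array([  4,   3,   7,   3,   4,  10,   1,   6,  49, 337, 358,  34,   0,
         0,   0,   0,   0,   0,   0,   0,   0]), array([108, 109, 110, 111, 112, 113, 114, 115, 116, 117, 118, 119, 120,
       121, 122, 123, 124, 125, 126, 127, 128, 129]))
[[541.1, 105.3, 110.1], [545.0, 118.9, 118.0], [548.9, 130.6, 119.4]]
```

send_rows:
  targets:
    - [[0,0,0,0,0,-0.002,1],[0,0,0,0,0,0,1],[0,0,0,0,0,0,1],[0,0,0,0,0,0,1]]

```text
time_s: 12.65
ee_pos: [546.5, 83.8, 91.5]
ee_rot: [179.9, -0.0, 93.3]
force: [-0.0, 0.6, 6.9]
gripper_width: 9.9
gripper_force: 15.0
```

```bash
python3 -c "
from h import *
print(env.state()['force'],env.state()['ee_pos']); print(env.job_done())"
```

```text
[-6.99122691e-04  6.46725762e-01  6.85095367e+00] [546.50313222  83.80240459  91.45135357]
the job is handed in; nothing more can be done
None
```

The holder is in the rail with its card to the front, still gripped at 15 N and pressed down to about 12 mm underside height (home, with the clip about fully down) at roughly 7–8 N. I handed the job in at about 13 s, and `env.job_done()` returned no verdict.

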